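# Vent-set a preserving jar

### The arm

A 7-joint arm with a two-finger parallel gripper is mounted at the origin on the work surface. World frame = base frame: x ahead of the robot, y to its left, z up, the work surface at z = 0. Lengths are in m, angles in rad, forces in N, time in s.
With the tool pointing down it reaches from about 0.4 to 0.85 m from the base axis. Payload 10.4 kg.
Tool frame: the origin (TCP) lies between the finger pads; the fingertips stand 19 mm ahead of it and the grasp point (between the pads) is the TCP; z points along the fingers, y is the direction in which the jaws open and shut (so a half turn about z gives the same grasp; the last joint's range is limited). The gripper opens to 85 mm and grips with 20 to 120 N. Pads are 22 mm wide; open, the fingers measure 114 mm over their backs; the gripper's body (76 mm by 85 mm) begins 54 mm behind the grasp point. The pads swing forward as they close: fully open they stand 13 mm farther back than shut.
Start: joints at [-1.158, 0.332, -0.065, 1.46, 0.022, 1.35, -0.088], TCP at [0.264, 0.567, 0.25] pointing down, gripper open.
Joint ranges: [-2.6, 2.6], [-0.5, 2.12], [-1.47, 1.34], [0.16, 2.42], [-1.27, 4.41], [0.06, 2.06], [-2.6, 2.6]. Speed limits (rad/s): [2.22, 2.22, 2.79, 2.79, 3.14, 3.14, 3.14].

### API

Orientations are given as a unit quaternion [x, y, z, w].
In Python, from bench import manip, eyes gives the robot as it stands.
- The arm moves only by the tool move_arm, never from a script. Its argument "increments" is a list of rows, each an object with "fingers": the finger opening in m, from 0 to 0.0854; "offset": the shift along the tool's x, y, z in m, a list of three; "dr": the turn, a rotation vector about the tool's x, y, z in degrees, a list of three. In form: [{"fingers": fingers, "offset": [tx, ty, tz], "dr": [ax, ay, az]}, ...]. A call has 1 to 20 rows; each row is the pose to reach, as a shift and turn from the pose measured when the call began, along the tool's axes at that moment; what a row does not reach only later rows make up. A row lasts 1/8 s, in which the tool goes at most 62.5 mm and 10.7 degrees, less where a joint would pass 70% of its speed; a pose out of reach is approached as far as the arm can. A call with a gripper value outside its range is refused whole. The fingers move at their own pace and stop on an object; "newtons" is the grip in N (left out, the last holds). Time passes only in rows, so rows that repeat a pose let the fingers close. It gives the time, the measured TCP pose, the force and the opening at its end, in the units of the state.
- manip.observe(): the state, without advancing time (a new reading comes with each control period).
- eyes.read_camera(name): name is "scene" or "top" or "wrist"; returns the picture (420x560x3 uint8, red, green, blue); there is no depth.
- eyes.camera_info(name): a dict with "fx", "fy", "cx", "cy" (pixels), "distortion" ([k1, k2, p1, p2, k3] as OpenCV has them; the pictures are not rectified), "rvec" (rotation vector, rad) and "tvec" (3), from world to camera coordinates, as OpenCV has them. Camera axes: x right, y down, z forward; pixel columns grow to the right and rows downward; lengths in m; the calibration is good to about 2 mm. A picture is of the moment at which its call begins: read the wrist's pose just before it. camera_info takes no time and is no camera call; for the wrist camera it gives the pose at the moment of the call.
- manip.job_done(): hands the job in, once; it reports no verdict.
The state is a dict: "time": time; "joint_positions": joint angles; "joint_vel": joint speeds; "effort": joint torques, N m; "eef_pos": TCP position; "eef_rot": TCP orientation; "ft_force": force on the tool from outside, world axes, zero at the start; "moment": the same for the moment, N m; "finger_gap": opening from 0.0 (shut) to 1.0 (fully open).
Only numpy, scipy, OpenCV 4.12 (cv2) and the standard library are available. Lean on these libraries where they do the work, as an engineer would, in place of code of your own. Each camera call takes 0.05 s, during which the arm holds its last target. There are 200 camera calls.

### The job

Take the lift-off carrying handle off the jar carrier and hang it over the rail, with one leg down each side of the bar and let go. Then screw the jar's lid down clockwise until it bottoms out, and back it off a quarter turn so that it can vent in the steriliser. Finish while still holding the lid, gripped from both sides, in that position, and leave the small jar, the pepper mill and the mug alone.

Things in the scene. Friction and masses are not known exactly. Their poses are not given: they have to be found in the camera images.
- carrier: Timber block 190 x 110 x 60 mm (its x, y, z), screwed to the table, with a glass preserving jar (80 mm across) let into its middle. Origin: centre of the underside, on the jar's upright axis. The jar's shoulder begins 86 mm above the table; its neck is 54 mm across above 94 mm.
- bail: Lift-off carrying handle, loose, about 0.28 kg: inverted U of steel strap 30 mm wide (along its y). Legs 57 to 63 mm either side of the middle along its x, on feet 16 x 44 mm (140 mm overall) that stand on the block's top, 60 mm up. Crossbar 100 to 106 mm above the origin, wooden grip on top to 148 mm. Origin: midway between the feet, at their underside; z up.
- bail_grip (a point): Point on the axis of the square wooden grip, which is 26 x 26 mm (sides along the bail's x and y) and 42 mm tall. It lies 130 mm above the bail's origin, 24 mm above the crossbar's top.
- bail_saddle (a point): Apex of the downward-opening 90 degree V saddle under the crossbar's middle, 16 mm deep, running along the bail's y; 100 mm above the bail's origin. Seated on the rail it lies about 8.5 mm above the bar's centre line.
- rail: Steel rail fixed to the table: a horizontal round bar 12 mm thick, 200 mm long along its y, on two upright posts at its ends with round feet 70 mm across. Origin on the table under the bar's middle.
- rail_mid (a point): Middle of the bar, on its centre line, 130 mm above the table; y runs along the bar.
- lid: Round ribbed steel screw lid on the jar, 62 mm across, 24 mm tall. Origin: centre of its underside, 101 mm above the table when fully home; it rises 6 mm per turn of unscrewing. A dark raised rib on its top (the lid's -x side) points to the carrier's -x side when home. Turning takes about 0.1 N m; it stays where left; at the home stop it goes hard.
- lid_top (a point): Centre of the lid's top face, 125 mm above the table when fully home.
- lid_turn (a joint): How far the lid is unscrewed, rad: 0 = bottomed out (hard stop), growing counter-clockwise as seen from above; a quarter turn is 1.571. It starts already caught on the thread, 2.2 to 3.9 rad from the stop.
- small_jar: Closed small jar, 52 mm across, 85 mm tall, loose; not part of the work. Origin: centre of its underside.
- pepper_mill: Turned wooden pepper mill, 52 mm across, 125 mm tall, loose; not part of the work. Origin: centre of its underside.
- mug: White mug, 76 mm across, 85 mm tall, loose; not part of the work. Origin: centre of its underside.
There are look-alikes about, which are no part of the job. Leave any blue look-alike of the bail alone.

How it is judged:
On the way, in this order (a step that is already met when the one before it is completed fails the run):
1. the carrying handle hangs on the rail, let go (contact force between bail and rail above 0.8 N and angle between bail's own z axis and vertical below 0.3 rad and x of bail_saddle in the frame of rail_mid between -0.025 and 0.025 m and y of bail_saddle in the frame of rail_mid between -0.09 and 0.09 m and height (world z) of bail_saddle between 0.13 and 0.152 m and linear speed of bail below 0.05 m/s and contact force between the fingers and bail below 0.1 N and contact force between bail and carrier below 0.1 N), for 0.2 s.
2. the lid is screwed down to its stop (value of joint lid_turn below 0.1 rad), for 0.1 s.
At the end, for the whole second after the job is handed in: The handle hangs free and still on the rail: saddle at seat height within 25 mm of the bar, tilt under 0.3 rad, fingers off it. After reaching its stop the lid stands 1.571 +/- 0.35 rad open, still, gripped with over 3 N, the grip centred on it within 20 mm (all of step 1 and value of joint lid_turn between 1.22 and 1.92 rad and velocity of joint lid_turn between -0.1 and 0.1 rad/s and contact force between the fingers and lid above 3 N and horizontal distance between the grasp point and lid_top below 0.02 m); the arm keeps its last pose, push and grip.
It fails at once if the small jar is knocked or moved over 30 mm (distance of small_jar from where it was at the start of the episode above 0.03 m or angle between small_jar's own z axis and vertical above 0.5 rad).
It fails at once if the pepper mill is knocked or moved over 30 mm (distance of pepper_mill from where it was at the start of the episode above 0.03 m or angle between pepper_mill's own z axis and vertical above 0.5 rad).
It fails at once if the mug is knocked or moved over 30 mm (distance of mug from where it was at the start of the episode above 0.03 m or angle between mug's own z axis and vertical above 0.5 rad).
It also fails if it takes over 72 s, if anything falls off the work surface, if the arm or the gripper's body presses on something with over 40 N, if the wrist force passes 120 N, or if a joint passes its speed limit or range.

## Working session

There is one attempt and no reset: what is moved stays moved. The work goes in short steps, Python scripts to look and compute and a tool call to move; the robot and the scene stay as the last step left them, time stands still between calls to the robot, and variables do not carry over. Pictures are saved under pics/ and viewed, about 8 in all and at most 12, crops included, and the job is handed in when it is done.

Besides the shell and the picture viewer there is one more tool, called after ">>>" as name([rows], argument=value, ...), one row to a line, values as JSON. move_arm: Moves the arm, as the interface text tells. Its arguments: {"type":"object","properties":{"increments":{"type":"array"},"newtons":{"type":"number"}},"required":["increments"]}

```bash
mkdir -p pics; ls; cat > h.py <<'E'
import numpy as np, cv2
from scipy.spatial.transform import Rotation as R
from bench import manip, eyes
def cam(n):
    i=eyes.camera_info(n); K=np.array([[i['fx'],0,i['cx']],[0,i['fy'],i['cy']],[0,0,1.]])
    return K,np.array(i['distortion'],float),np.array(i['rvec'],float).ravel(),np.array(i['tvec'],float).ravel()
def ray(c,uv):
    K,d,r,t=c; p=cv2.undistortPoints(np.array(uv,float).reshape(-1,1,2),K,d).reshape(-1,2)
    M=R.from_rotvec(r).as_matrix(); D=np.c_[p,np.ones(len(p))]@M; return -M.T@t,D
def onz(c,uv,z):
    o,D=ray(c,uv); return o+D*((z-o[2])/D[:,2])[:,None]
def proj(c,P):
    K,d,r,t=c; return cv2.projectPoints(np.array(P,float).reshape(-1,3),r,t,K,d)[0].reshape(-1,2)
def snap(n,f):
    c=cam(n); im=eyes.read_camera(n); cv2.imwrite(f'pics/{f}.png',im[:,:,::-1]); return c,im
E
python3 - <<'E'
from h import *
s=manip.observe();print(s)
for n in('scene','top'):
    c,im=snap(n,n+'0'); print(n,c[0][0,0],ray(c,[[280,210]]))
a=cv2.imread('pics/scene0.png');b=cv2.imread('pics/top0.png')
E
```

```text
pics
{'time': 0.0, 'joint_positions': array([-1.1576229 ,  0.33285882, -0.06469439,  1.46096078,  0.02159884,
        1.34990822, -0.08848748]), 'joint_vel': array([-0.00031367,  0.00045447,  0.00145782,  0.00063738, -0.0010283 ,
       -0.0021261 ,  0.00036662]), 'effort': array([ 2.54111119e-04, -6.25454307e+01,  4.91661520e-02, -3.91608596e+01,
        1.62044523e-02,  9.81497724e-03, -1.77554227e-05]), 'eef_pos': array([0.26367511, 0.56626039, 0.24951476]), 'eef_rot': array([ 2.16152884e-01,  9.76359264e-01, -7.09500505e-04, -1.21727547e-04]), 'ft_force': array([-0.09977133,  0.02808355,  1.50251786]), 'moment': array([0.00918145, 0.02596344, 0.03791346]), 'finger_gap': 1.0019386770616374}
scene 477.92336102688057 (array([1.65396976, 0.62946653, 0.9069482 ]), array([[-0.73286672, -0.42334437, -0.53267768]]))
top 382.50558753618066 (array([0.39501193, 0.00788768, 1.46499776]), array([[ 0.14298642, -0.01348515, -0.98971472]]))
```

View pics/scene0.png

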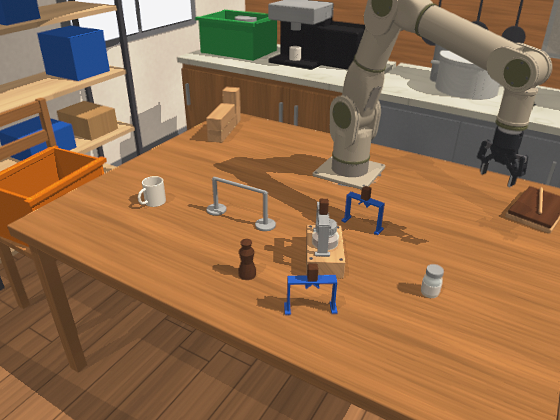

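View pics/top0.png

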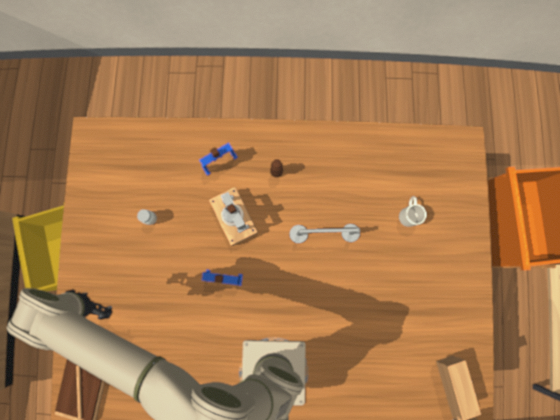

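The steel bail is on the carrier at top (232,210) and scene (323,225). The blue look-alikes are at top (218,158) and (222,279), scene (312,290) and (363,210). I choose the steel one on the timber block, and check it in a close crop.

```bash
python3 - <<'E'
from h import *
a=cv2.imread('pics/scene0.png');b=cv2.imread('pics/top0.png')
A=cv2.resize(a[190:285,295:355],None,fx=6,fy=6,interpolation=cv2.INTER_CUBIC)
B=cv2.resize(b[180:250,200:264],None,fx=6,fy=6,interpolation=cv2.INTER_CUBIC)
o=np.zeros((570,360+384,3),np.uint8);o[:,:360]=A;o[:420,360:]=B;cv2.imwrite('pics/crop0.png',o)
c=cam('top')
print('rail feet',onz(c,[[298.5,234],[351,232.5]],0.005))
print('mill,jar,mug',onz(c,[[277,168],[147,217],[413,215]],0.08))
print('blue',onz(c,[[218,158],[222,279]],0.1))
hsv=cv2.cvtColor(b,cv2.COLOR_BGR2HSV)
print('carrier c',onz(c,[[211,200],[236,188],[256,233],[231,244]],0.06))
E
```

```text
rail feet [[ 0.51469763 -0.08462679  0.005     ]
 [ 0.5245374  -0.28678005  0.005     ]]
mill,jar,mug [[ 0.75262215  0.00323173  0.08      ]
 [ 0.55856906  0.47762897  0.08      ]
 [ 0.58729182 -0.50435249  0.08      ]]
blue [[0.78078467 0.22137753 0.1       ]
 [0.34165668 0.18924625 0.1       ]]
carrier c [[0.63009834 0.24676543 0.06      ]
 [0.67759072 0.15499355 0.06      ]
 [0.51054582 0.07541319 0.06      ]
 [0.46803913 0.16609525 0.06      ]]
```

View pics/crop0.png

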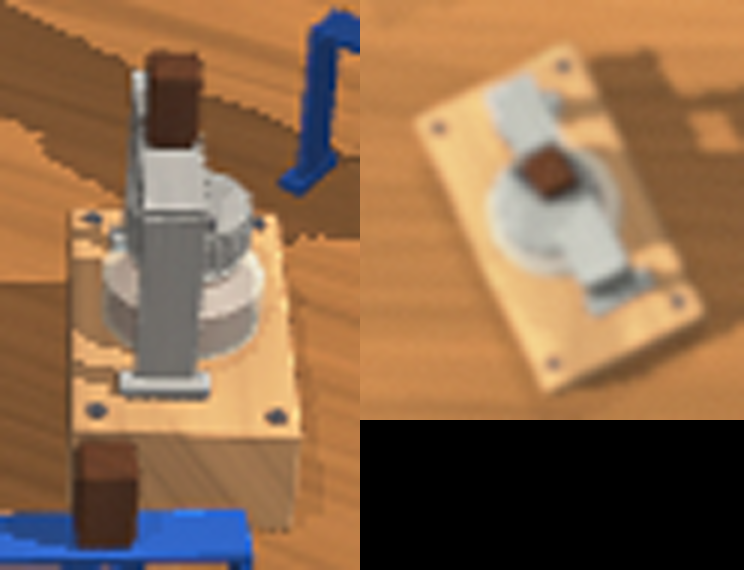

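The crop shows the steel bail with its dark grip, standing along the block's long axis over the jar. I'm computing the grip position from the two views and then making the approach.

```bash
cat >> h.py <<'E'
def go(pos,yaw_y):
    """offset in tool axes and dr(z) so TCP goes to pos with tool y at yaw_y deg (mod 180), tool down"""
    s=manip.observe(); M=R.from_quat(s['eef_rot']).as_matrix()
    off=M.T@(np.array(pos)-s['eef_pos'])
    a=np.radians(yaw_y); best=None
    for k in(0,np.pi):
        y=np.array([np.cos(a+k),np.sin(a+k),0]); z=np.array([0,0,-1.]); T=np.c_[np.cross(y,z),y,z]
        rv=R.from_matrix(M.T@T).as_rotvec(degrees=True)
        if best is None or np.linalg.norm(rv)<np.linalg.norm(best): best=rv
    yy=np.degrees(np.arctan2(M[1,1],M[0,1]))
    print('t',s['time'],'pos',s['eef_pos'].round(4),'toolY yaw',yy.round(1),'tilt z',M[:,2].round(3),'F',s['ft_force'].round(1),'M',s['moment'].round(2),'gap',round(s['finger_gap']*85.4,1),'j7',s['joint_positions'][6].round(2))
    print('offset',off.round(4),'dr',best.round(2)); return off,best
def tri(c1,u1,c2,u2):
    o1,d1=ray(c1,[u1]);o2,d2=ray(c2,[u2]);d1,d2=d1[0],d2[0]
    t=np.linalg.lstsq(np.c_[d1,-d2],o2-o1,rcond=None)[0]
    p,q=o1+t[0]*d1,o2+t[1]*d2; return (p+q)/2,np.linalg.norm(p-q)
E
python3 - <<'E'
from h import *
t,s=cam('top'),cam('scene')
print('grip top z.208',onz(t,[[231.7,208.3]],.208), 'scene', onz(s,[[295+175/6,190+68/6]],.208))
print(tri(t,[231.7,208.3],s,[295+175/6,190+68/6]))
g=onz(t,[[231.7,208.3]],.208)[0]
go([g[0],g[1],0.36],26.5)
E
```

```text
grip top z.208 [[0.57883652 0.15135499 0.208     ]] scene [[0.58785714 0.15781948 0.208     ]]
(array([0.57928574, 0.15293842, 0.20206112]), np.float64(0.0019941942979585453))
t 0.1 pos [0.2637 0.5663 0.2496] toolY yaw 65.0 tilt z [-0.    -0.001 -1.   ] F [0.1 0.6 0.1] M [-0.01  0.03  0.02] gap 85.5 j7 -0.09
offset [-0.4608 -0.2433 -0.1101] dr [-7.000e-02  3.000e-02  3.853e+01]
```

>>> move_arm([
  {"fingers": 0.085,"offset": [-0.04,-0.02,-0.1],"dr": [0,0,8]},
  {"fingers": 0.085,"offset": [-0.46,-0.243,-0.11],"dr": [0,0,38.5]},
  {"fingers": 0.085,"offset": [-0.46,-0.243,-0.11],"dr": [0,0,38.5]},
  {"fingers": 0.085,"offset": [-0.46,-0.243,-0.11],"dr": [0,0,38.5]},
  {"fingers": 0.085,"offset": [-0.46,-0.243,-0.11],"dr": [0,0,38.5]},
  {"fingers": 0.085,"offset": [-0.46,-0.243,-0.11],"dr": [0,0,38.5]},
  {"fingers": 0.085,"offset": [-0.46,-0.243,-0.11],"dr": [0,0,38.5]},
  {"fingers": 0.085,"offset": [-0.46,-0.243,-0.11],"dr": [0,0,38.5]},
  {"fingers": 0.085,"offset": [-0.46,-0.243,-0.11],"dr": [0,0,38.5]},
  {"fingers": 0.085,"offset": [-0.46,-0.243,-0.11],"dr": [0,0,38.5]},
  {"fingers": 0.085,"offset": [-0.46,-0.243,-0.11],"dr": [0,0,38.5]},
  {"fingers": 0.085,"offset": [-0.46,-0.243,-0.11],"dr": [0,0,38.5]},
  {"fingers": 0.085,"offset": [-0.46,-0.243,-0.11],"dr": [0,0,38.5]},
  {"fingers": 0.085,"offset": [-0.46,-0.243,-0.11],"dr": [0,0,38.5]},
])

```text
time: 1.85
eef_pos: [0.5779, 0.1525, 0.36]
eef_rot: [0.526, 0.851, -0.001, 0.0]
ft_force: [0.2, -0.2, -0.3]
finger_gap: 0.995
```

```bash
python3 - <<'E'
from h import *
go([.579,.152,.36],26.5)
c,im=snap('wrist','w0')
print(proj(c,[[.579,.152,.208],[.572,.161,.06]]), ray(c,[[280,210]]))
E
```

```text
t 1.85 pos [0.5779 0.1525 0.36  ] toolY yaw 26.6 tilt z [-0.    -0.001 -1.   ] F [ 0.2 -0.2 -0.3] M [-0.   -0.05 -0.01] gap 85.0 j7 0.19
offset [-0.001   0.0007 -0.    ] dr [-0.05  0.04  0.09]
[[279.57014707 199.75056266]
 [277.96101986 162.57969963]] (array([0.54342658, 0.22275397, 0.48304476]), array([[ 0.14000478, -0.27535737, -0.9510972 ]]))
```

View pics/w0.png

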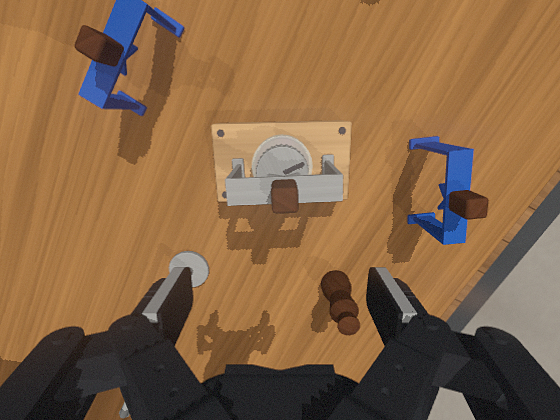

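```bash
python3 - <<'E'
from h import *
b=cv2.imread('pics/w0.png')
cv2.imwrite('pics/w0c.png',cv2.resize(b[110:225,200:360],None,fx=5,fy=5,interpolation=cv2.INTER_CUBIC))
E
```

```text
(no output)
```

View pics/w0c.png

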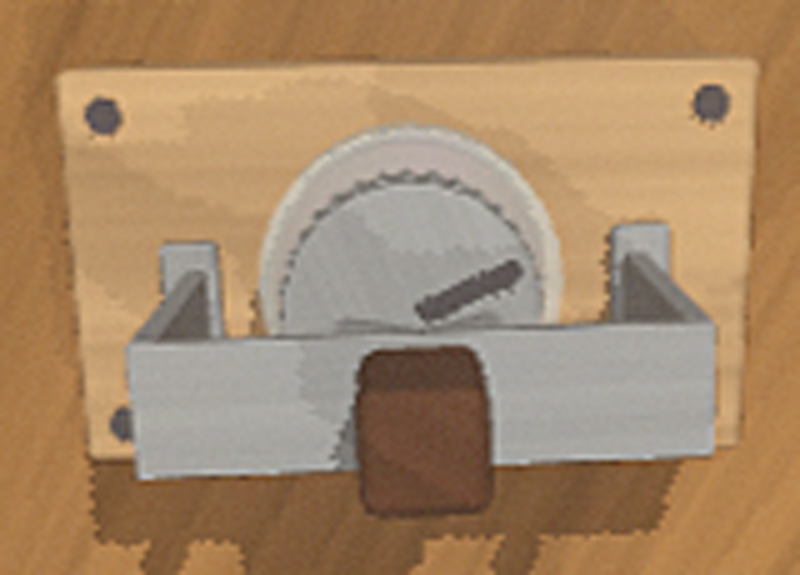

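```bash
python3 - <<'E'
from h import *
# camera at the pose of the picture (arm has not moved)
c=cam('wrist'); f=lambda p:np.array(p)/5+[200,110]
def quad(n,p,z):
    q=onz(c,f(p),z); d=q[1]-q[0]+q[2]-q[3]
    print(n,q.mean(0).round(4),'yaw',np.degrees(np.arctan2(d[1],d[0])).round(1),'sides',np.linalg.norm(q-np.roll(q,-1,0),axis=1).round(4))
quad('bar',[(130,345),(715,322),(712,455),(140,478)],.166)
quad('grip',[(360,385),(490,382),(492,510),(364,513)],.208)
quad('carrier',[(58,75),(757,60),(738,443),(93,458)],.06)
q=onz(c,f([(280,300),(545,300),(412,178),(420,312),(522,268)]),.128); print('lid',q.round(4))
E
```

```text
bar [0.5846 0.153  0.166 ] yaw 29.0 sides [0.1239 0.0293 0.1246 0.0295]
grip [0.5839 0.1543 0.208 ] yaw 28.0 sides [0.0241 0.025  0.0244 0.0251]
carrier [0.5778 0.1625 0.06  ] yaw 27.9 sides [0.187  0.1062 0.1867 0.107 ]
lid [[0.5483 0.1513 0.128 ]
 [0.6041 0.1793 0.128 ]
 [0.5633 0.1905 0.128 ]
 [0.579  0.1636 0.128 ]
 [0.5957 0.1835 0.128 ]]
```

```bash
python3 - <<'E'
from h import *
go([.584,.1537,.191],28.5)
E
```

```text
t 1.9 pos [0.578  0.1524 0.36  ] toolY yaw 26.6 tilt z [-0.    -0.001 -1.   ] F [-0.6  0.2  0. ] M [-0.03  0.01  0.02] gap 84.8 j7 0.19
offset [-0.0014  0.0061  0.169 ] dr [-0.05  0.04 -1.93]
```

>>> move_arm([
  {"fingers": 0.085,"offset": [-0.0014,0.006,0.06],"dr": [0,0,-1.9]},
  {"fingers": 0.085,"offset": [-0.0014,0.006,0.12],"dr": [0,0,-1.9]},
  {"fingers": 0.07,"offset": [-0.0014,0.006,0.15],"dr": [0,0,-1.9]},
  {"fingers": 0.06,"offset": [-0.0014,0.006,0.169],"dr": [0,0,-1.9]},
  {"fingers": 0.0,"offset": [-0.0014,0.006,0.169],"dr": [0,0,-1.9]},
  {"fingers": 0.0,"offset": [-0.0014,0.006,0.169],"dr": [0,0,-1.9]},
  {"fingers": 0.0,"offset": [-0.0014,0.006,0.169],"dr": [0,0,-1.9]},
  {"fingers": 0.0,"offset": [-0.0014,0.006,0.169],"dr": [0,0,-1.9]},
  {"fingers": 0.0,"offset": [-0.0014,0.006,0.169],"dr": [0,0,-1.9]},
  {"fingers": 0.0,"offset": [-0.0014,0.006,0.169],"dr": [0,0,-1.9]},
], newtons=60)

```text
time: 3.15
eef_pos: [0.5845, 0.1537, 0.1923]
eef_rot: [0.512, 0.859, 0.0, 0.001]
ft_force: [-2.3, -0.5, 7.2]
finger_gap: 0.298
```

>>> move_arm([
  {"fingers": 0.0,"offset": [0,0,-0.02],"dr": [0,0,0]},
  {"fingers": 0.0,"offset": [0,0,-0.05],"dr": [0,0,0]},
  {"fingers": 0.0,"offset": [0,0,-0.09],"dr": [0,0,0]},
  {"fingers": 0.0,"offset": [0,0,-0.125],"dr": [0,0,0]},
  {"fingers": 0.0,"offset": [0,0,-0.125],"dr": [0,0,0]},
  {"fingers": 0.0,"offset": [0,0,-0.125],"dr": [0,0,0]},
])

```text
time: 3.9
eef_pos: [0.5839, 0.1537, 0.3161]
eef_rot: [0.511, 0.859, -0.0, 0.0]
ft_force: [-0.2, 0.1, -2.6]
finger_gap: 0.296
```

```bash
python3 - <<'E'
from h import *
# rail from top & scene: sub-pixel bar at z=.13
go([.53,-.175,.318],2.8)
c,im=snap('wrist','w1'); snap('scene','s1')
a=cv2.imread('pics/w1.png'); b=cv2.imread('pics/top0.png'); s=cv2.imread('pics/s1.png')
B=cv2.resize(b[215:250,285:365],None,fx=5,fy=5,interpolation=cv2.INTER_CUBIC)
S=cv2.resize(s[150:250,190:290],None,fx=4,fy=4,interpolation=cv2.INTER_CUBIC)
o=np.zeros((175+400,800,3),np.uint8);o[:175,:400]=B;o[175:,:400]=S;o[:420*5//7,400:]=cv2.resize(a,(400,300));o[300:,400:]=cv2.resize(s[120:257,250:450],(400,275));cv2.imwrite('pics/crop1.png',o)
E
```

```text
t 3.9 pos [0.5839 0.1537 0.3161] toolY yaw 28.5 tilt z [-0.    -0.001 -1.   ] F [-0.2  0.1 -2.6] M [0.   0.03 0.03] gap 25.2 j7 0.23
offset [-0.2633 -0.2041 -0.0016] dr [-2.000e-02  4.000e-02  2.568e+01]
```

View pics/crop1.png

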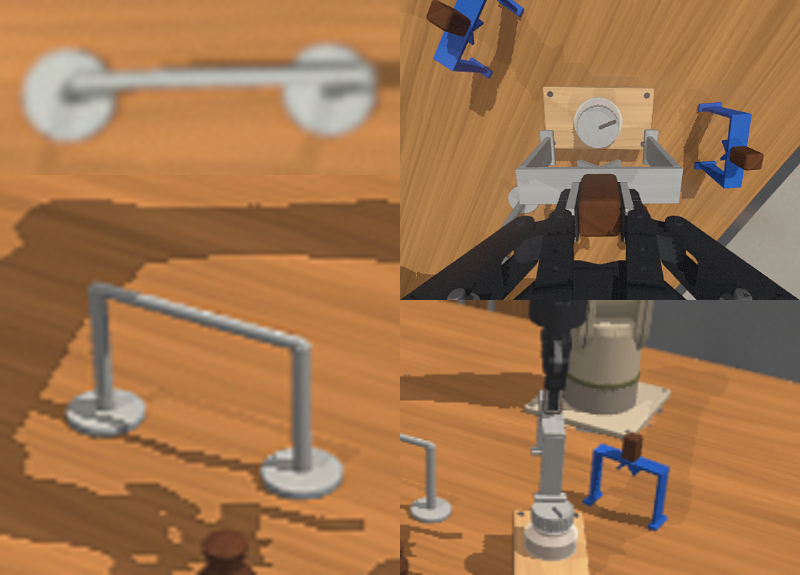

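```bash
python3 - <<'E'
from h import *
t,s=cam('top'),cam('scene')
print(onz(t,[[298.6,234],[350.8,233]],.004)); T=onz(t,[[300,231.8],[359,230]],.13); S=onz(s,[[214.25,178.25],[266.25,192.5]],.13)
for n,q in(('top',T),('scene',S)):
    d=q[0]-q[1]; 
    if d[1]<0:d=-d
    print(n,q.round(4),'mid',q.mean(0).round(4),'len',np.linalg.norm(d).round(4),'xaxis yaw',(np.degrees(np.arctan2(d[1],d[0]))-90).round(1))
E
```

```text
[[ 0.51478756 -0.08507352  0.004     ]
 [ 0.52268109 -0.28619894  0.004     ]]
top [[ 0.5123 -0.0819  0.13  ]
 [ 0.5228 -0.29    0.13  ]] mid [ 0.5176 -0.1859  0.13  ] len 0.2084 xaxis yaw 2.9
scene [[ 0.5256 -0.2828  0.13  ]
 [ 0.5162 -0.0799  0.13  ]] mid [ 0.5209 -0.1813  0.13  ] len 0.2031 xaxis yaw 2.6
```

```bash
python3 - <<'E'
from h import *
go([.521,-.183,.316],2.8)
E
```

```text
t 4.0 pos [0.5837 0.1537 0.3157] toolY yaw 28.5 tilt z [-0.001 -0.001 -1.   ] F [-0.2  0.  -2.9] M [ 0.02 -0.01  0.04] gap 24.9 j7 0.23
offset [-2.661e-01 -2.157e-01  1.000e-04] dr [-0.07  0.05 25.67]
```

>>> move_arm([
  {"fingers": 0.0,"offset": [-0.03,-0.024,0],"dr": [0,0,2]},
  {"fingers": 0.0,"offset": [-0.07,-0.056,0],"dr": [0,0,6]},
  {"fingers": 0.0,"offset": [-0.11,-0.088,0],"dr": [0,0,11]},
  {"fingers": 0.0,"offset": [-0.15,-0.12,0],"dr": [0,0,16]},
  {"fingers": 0.0,"offset": [-0.19,-0.154,0],"dr": [0,0,20]},
  {"fingers": 0.0,"offset": [-0.23,-0.186,0],"dr": [0,0,23]},
  {"fingers": 0.0,"offset": [-0.255,-0.207,0],"dr": [0,0,25]},
  {"fingers": 0.0,"offset": [-0.266,-0.216,0],"dr": [0,0,25.7]},
  {"fingers": 0.0,"offset": [-0.266,-0.216,0],"dr": [0,0,25.7]},
  {"fingers": 0.0,"offset": [-0.266,-0.216,0],"dr": [0,0,25.7]},
])

```text
time: 5.25
eef_pos: [0.5212, -0.1812, 0.3157]
eef_rot: [0.689, 0.725, -0.001, -0.0]
ft_force: [-0.1, 0.2, -2.9]
finger_gap: 0.297
```

```bash
python3 - <<'E'
from h import *
go([.521,-.183,.22],2.8)
c,a=snap('wrist','w2'); d,s=snap('scene','s2')
o=np.zeros((600,800,3),np.uint8);o[:360,:480]=cv2.resize(a[:,:,::-1],(480,360));o[:360,480:]=cv2.resize(s[100:280,180:340,::-1],(320,360));cv2.imwrite('pics/crop2.png',o[:360])
print('pred bar wrist px',proj(c,[[.5165,-.083,.13],[.521,-.183,.13],[.5255,-.283,.13]]).round(1))
E
```

```text
t 5.25 pos [ 0.5212 -0.1812  0.3157] toolY yaw 2.9 tilt z [-0.002 -0.001 -1.   ] F [-0.1  0.2 -2.9] M [ 0.   -0.    0.01] gap 25.3 j7 0.38
offset [-0.0017 -0.0002  0.0957] dr [-0.09  0.02  0.14]
pred bar wrist px [[278.9  89. ]
 [278.2 191.9]
 [277.7 276.3]]
```

View pics/crop2.png

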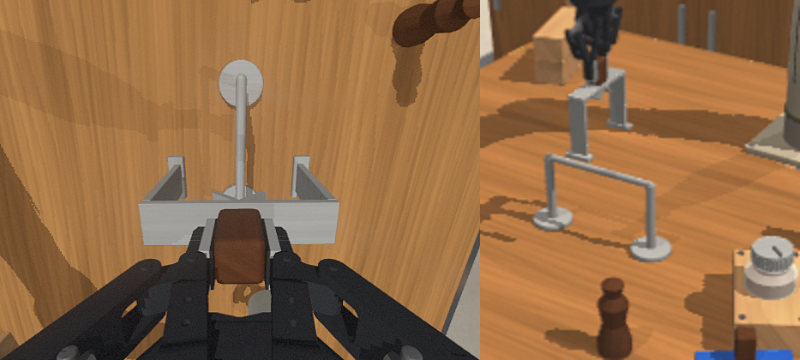

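>>> move_arm([
  {"fingers": 0.0,"offset": [0,0.0015,0.03],"dr": [0,0,0]},
  {"fingers": 0.0,"offset": [0,0.0015,0.07],"dr": [0,0,0]},
  {"fingers": 0.0,"offset": [0,0.0015,0.11],"dr": [0,0,0]},
  {"fingers": 0.0,"offset": [0,0.0015,0.128],"dr": [0,0,0]},
  {"fingers": 0.0,"offset": [0,0.0015,0.136],"dr": [0,0,0]},
  {"fingers": 0.0,"offset": [0,0.0015,0.14],"dr": [0,0,0]},
  {"fingers": 0.0,"offset": [0,0.0015,0.142],"dr": [0,0,0]},
  {"fingers": 0.0,"offset": [0,0.0015,0.142],"dr": [0,0,0]},
])

```text
time: 6.35
eef_pos: [0.5229, -0.1816, 0.1745]
eef_rot: [0.689, 0.725, -0.0, 0.0]
ft_force: [0.6, -0.4, -2.5]
finger_gap: 0.297
```

Not touching yet; on down gently.

>>> move_arm([
  {"fingers": 0.0,"offset": [0,0,0.001],"dr": [0,0,0]},
  {"fingers": 0.0,"offset": [0,0,0.002],"dr": [0,0,0]},
  {"fingers": 0.0,"offset": [0,0,0.003],"dr": [0,0,0]},
  {"fingers": 0.0,"offset": [0,0,0.0035],"dr": [0,0,0]},
  {"fingers": 0.0,"offset": [0,0,0.0035],"dr": [0,0,0]},
])

```text
time: 6.98
eef_pos: [0.5228, -0.1816, 0.1712]
eef_rot: [0.689, 0.725, -0.0, 0.0]
ft_force: [-2.4, 0.4, 0.7]
finger_gap: 0.296
```

>>> move_arm([
  {"fingers": 0.0,"offset": [0,-0.0008,0.0003],"dr": [0,0,0]},
  {"fingers": 0.0,"offset": [0,-0.0012,0.0008],"dr": [0,0,0]},
  {"fingers": 0.0,"offset": [0,-0.0012,0.0008],"dr": [0,0,0]},
], newtons=30)

```text
time: 7.35
eef_pos: [0.522, -0.1817, 0.1707]
eef_rot: [0.689, 0.725, -0.0, 0.001]
ft_force: [0.9, 0.3, 0.8]
finger_gap: 0.29
```

Seated (z 0.1707, as computed for the seat). Releasing.

>>> move_arm([
  {"fingers": 0.03,"offset": [0,0,0],"dr": [0,0,0]},
  {"fingers": 0.036,"offset": [0,0,0],"dr": [0,0,0]},
  {"fingers": 0.045,"offset": [0,0,0],"dr": [0,0,0]},
  {"fingers": 0.06,"offset": [0,0,0],"dr": [0,0,0]},
  {"fingers": 0.07,"offset": [0,0,0],"dr": [0,0,0]},
  {"fingers": 0.07,"offset": [0,0,-0.01],"dr": [0,0,0]},
  {"fingers": 0.07,"offset": [0,0,-0.04],"dr": [0,0,0]},
  {"fingers": 0.08,"offset": [0,0,-0.09],"dr": [0,0,0]},
  {"fingers": 0.085,"offset": [0,0,-0.14],"dr": [0,0,0]},
  {"fingers": 0.085,"offset": [0,0,-0.14],"dr": [0,0,0]},
])

```text
time: 8.6
eef_pos: [0.5233, -0.1824, 0.3153]
eef_rot: [0.689, 0.725, 0.002, 0.003]
ft_force: [0.5, -0.0, -0.2]
finger_gap: 0.993
```

```bash
python3 - <<'E'
from h import *
go([.578,.1635,.25],135)
print(manip.observe()['joint_positions'].round(2))
c,a=snap('wrist','w3'); d,s=snap('scene','s3')
o=np.zeros((360,800,3),np.uint8);o[:360,:480]=cv2.resize(a[:,:,::-1],(480,360));o[:360,480:]=cv2.resize(s[100:280,180:340,::-1],(320,360));cv2.imwrite('pics/crop3.png',o)
E
```

```text
t 8.6 pos [ 0.5233 -0.1824  0.3153] toolY yaw 2.9 tilt z [ 0.008 -0.002 -1.   ] F [ 0.5 -0.  -0.2] M [-0.07 -0.04  0.02] gap 84.8 j7 0.38
offset [0.3428 0.0717 0.0651] dr [ 0.47 -0.07 47.91]
[-0.29  0.15  0.61  1.58 -0.09  1.43  0.38]
```

View pics/crop3.png

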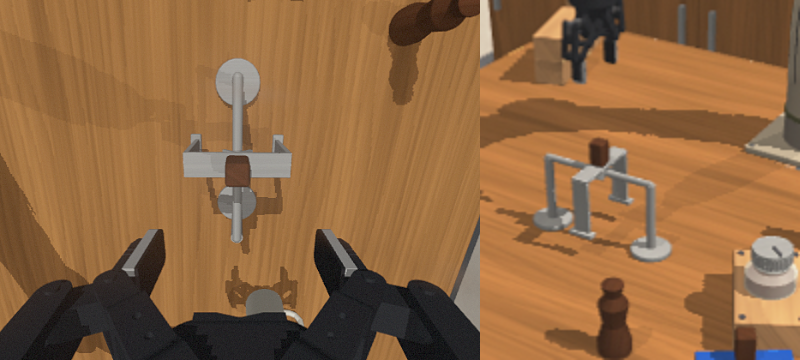

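The handle hangs on the rail, upright and released. Next I go above the lid, pre-turning counter-clockwise to leave wrist range for the clockwise turn.

>>> move_arm([
  {"fingers": 0.085,"offset": [0.04,0.01,0],"dr": [0,0,-10]},
  {"fingers": 0.085,"offset": [0.09,0.02,0],"dr": [0,0,-20]},
  {"fingers": 0.085,"offset": [0.14,0.03,0.01],"dr": [0,0,-30]},
  {"fingers": 0.085,"offset": [0.19,0.04,0.02],"dr": [0,0,-40]},
  {"fingers": 0.085,"offset": [0.24,0.05,0.03],"dr": [0,0,-50]},
  {"fingers": 0.085,"offset": [0.29,0.06,0.04],"dr": [0,0,-60]},
  {"fingers": 0.085,"offset": [0.33,0.07,0.05],"dr": [0,0,-70]},
  {"fingers": 0.085,"offset": [0.343,0.072,0.065],"dr": [0,0,-80]},
  {"fingers": 0.085,"offset": [0.343,0.072,0.065],"dr": [0,0,-90]},
  {"fingers": 0.085,"offset": [0.343,0.072,0.065],"dr": [0,0,-100]},
  {"fingers": 0.085,"offset": [0.343,0.072,0.065],"dr": [0,0,-110]},
  {"fingers": 0.085,"offset": [0.343,0.072,0.065],"dr": [0,0,-121]},
  {"fingers": 0.085,"offset": [0.343,0.072,0.065],"dr": [0,0,-121]},
  {"fingers": 0.085,"offset": [0.343,0.072,0.065],"dr": [0,0,-121]},
  {"fingers": 0.085,"offset": [0.343,0.072,0.065],"dr": [0,0,-121]},
])

```text
time: 10.58
eef_pos: [0.5764, 0.1645, 0.2458]
eef_rot: [-0.291, 0.957, -0.001, 0.001]
ft_force: [0.1, -0.2, -0.3]
finger_gap: 0.993
```

```bash
python3 - <<'E'
from h import *
go([.578,.1635,.116],124)
print(manip.observe()['joint_positions'].round(2))
c,a=snap('wrist','w4')
print('pred lid',proj(c,[[.578,.1635,.128]]).round(1))
E
```

```text
t 10.575 pos [0.5764 0.1645 0.2458] toolY yaw 123.8 tilt z [ 0.001 -0.001 -1.   ] F [ 0.1 -0.2 -0.3] M [0.01 0.03 0.02] gap 84.8 j7 1.84
offset [-0.0007 -0.0015  0.1298] dr [-0.09  0.04 -0.21]
[-0.49  0.27  0.17  1.55 -0.05  1.32  1.84]
pred lid [[278.8 212. ]]
```

View pics/w4.png

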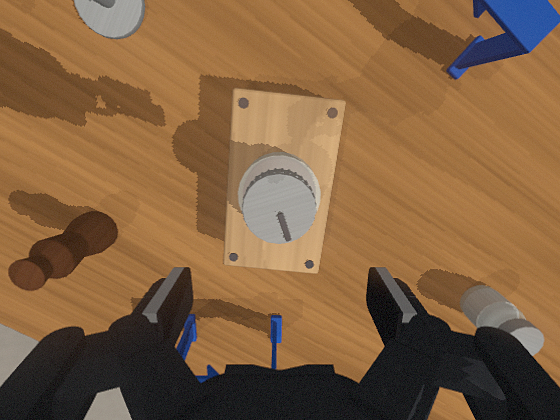

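>>> move_arm([
  {"fingers": 0.085,"offset": [0.0015,0,0.06],"dr": [0,0,0]},
  {"fingers": 0.085,"offset": [0.0015,0,0.1],"dr": [0,0,0]},
  {"fingers": 0.085,"offset": [0.0015,0,0.12],"dr": [0,0,0]},
  {"fingers": 0.085,"offset": [0.0015,0,0.131],"dr": [0,0,0]},
  {"fingers": 0.08,"offset": [0.0015,0,0.131],"dr": [0,0,0]},
  {"fingers": 0.07,"offset": [0.0015,0,0.131],"dr": [0,0,0]},
  {"fingers": 0.05,"offset": [0.0015,0,0.131],"dr": [0,0,0]},
  {"fingers": 0.05,"offset": [0.0015,0,0.131],"dr": [0,0,0]},
  {"fingers": 0.05,"offset": [0.0015,0,0.131],"dr": [0,0,0]},
], newtons=50)

```text
time: 11.75
eef_pos: [0.5762, 0.1635, 0.1164]
eef_rot: [-0.291, 0.957, -0.001, 0.002]
ft_force: [-0.6, -0.8, 4.9]
finger_gap: 0.715
```

```bash
python3 - <<'E'
from h import *
go([.578,.1635,.115],124)
E
```

```text
t 11.75 pos [0.5762 0.1635 0.1164] toolY yaw 123.8 tilt z [ 0.004 -0.    -1.   ] F [-0.6 -0.8  4.9] M [-0.29  0.22  0.01] gap 61.0 j7 1.86
offset [-0.0014 -0.001   0.0015] dr [-0.14  0.17 -0.2 ]
```

>>> move_arm([
  {"fingers": 0.05,"offset": [0,0,0.0001],"dr": [0,0,5]},
  {"fingers": 0.05,"offset": [0,0,0.0002],"dr": [0,0,12]},
  {"fingers": 0.05,"offset": [0,0,0.0004],"dr": [0,0,20]},
  {"fingers": 0.05,"offset": [0,0,0.0005],"dr": [0,0,28]},
  {"fingers": 0.05,"offset": [0,0,0.0006],"dr": [0,0,36]},
  {"fingers": 0.05,"offset": [0,0,0.0008],"dr": [0,0,44]},
  {"fingers": 0.05,"offset": [0,0,0.0009],"dr": [0,0,52]},
  {"fingers": 0.05,"offset": [0,0,0.001],"dr": [0,0,60]},
  {"fingers": 0.05,"offset": [0,0,0.0011],"dr": [0,0,68]},
  {"fingers": 0.05,"offset": [0,0,0.0013],"dr": [0,0,76]},
  {"fingers": 0.05,"offset": [0,0,0.0014],"dr": [0,0,84]},
  {"fingers": 0.05,"offset": [0,0,0.0016],"dr": [0,0,92]},
  {"fingers": 0.05,"offset": [0,0,0.0017],"dr": [0,0,100]},
  {"fingers": 0.05,"offset": [0,0,0.0017],"dr": [0,0,100]},
])

```text
time: 13.5
eef_pos: [0.576, 0.1629, 0.115]
eef_rot: [0.546, 0.838, 0.0, 0.002]
ft_force: [-3.3, -3.6, 0.9]
finger_gap: 0.711
```

```bash
python3 - <<'E'
from h import *
go([.578,.1635,.115],24)
print(manip.observe()['joint_positions'].round(2))
c,im=snap('wrist','w5')
cv2.imwrite('pics/w5c.png',cv2.resize(im[80:300,180:400,::-1],None,fx=2.5,fy=2.5))
E
```

```text
t 13.5 pos [0.576  0.1629 0.115 ] toolY yaw 23.8 tilt z [ 0.003 -0.001 -1.   ] F [-3.3 -3.6  0.9] M [-0.84  0.65 -0.07] gap 60.7 j7 0.22
offset [-0.0003  0.0021 -0.    ] dr [ 0.15  0.13 -0.18]
[-0.72  0.4   0.46  1.71 -0.2   1.07  0.22]
```

View pics/w5c.png

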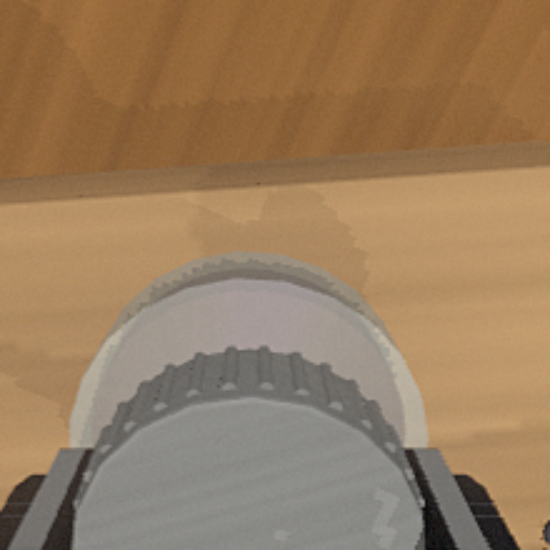

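The grip is centred and turning (Mz about 0.07–0.1). Continuing toward the stop.

>>> move_arm([
  {"fingers": 0.05,"offset": [0,0,0.0001],"dr": [0,0,5]},
  {"fingers": 0.05,"offset": [0,0,0.0002],"dr": [0,0,12]},
  {"fingers": 0.05,"offset": [0,0,0.0004],"dr": [0,0,20]},
  {"fingers": 0.05,"offset": [0,0,0.0005],"dr": [0,0,28]},
  {"fingers": 0.05,"offset": [0,0,0.0006],"dr": [0,0,36]},
  {"fingers": 0.05,"offset": [0,0,0.0008],"dr": [0,0,44]},
  {"fingers": 0.05,"offset": [0,0,0.0009],"dr": [0,0,52]},
  {"fingers": 0.05,"offset": [0,0,0.001],"dr": [0,0,60]},
  {"fingers": 0.05,"offset": [0,0,0.0011],"dr": [0,0,68]},
  {"fingers": 0.05,"offset": [0,0,0.0013],"dr": [0,0,76]},
  {"fingers": 0.05,"offset": [0,0,0.0014],"dr": [0,0,82]},
  {"fingers": 0.05,"offset": [0,0,0.0015],"dr": [0,0,86]},
  {"fingers": 0.05,"offset": [0,0,0.0015],"dr": [0,0,90]},
  {"fingers": 0.05,"offset": [0,0,0.0015],"dr": [0,0,90]},
])

```text
time: 15.3
eef_pos: [0.5755, 0.1631, 0.1135]
eef_rot: [0.978, 0.209, 0.001, 0.001]
ft_force: [-5.3, -1.7, 1.7]
finger_gap: 0.709
```

```bash
python3 - <<'E'
from h import *
go([.578,.1635,.115],-66)
print(manip.observe()['joint_positions'].round(2))
c,im=snap('wrist','w6')
b=cv2.imread('pics/w5.png'); o=np.hstack([cv2.resize(b[150:420,140:420],(400,386)),cv2.resize(im[150:420,140:420,::-1],(400,386))]);cv2.imwrite('pics/crop6.png',o)
E
```

```text
t 15.3 pos [0.5755 0.1631 0.1135] toolY yaw -65.9 tilt z [ 0.002 -0.001 -1.   ] F [-5.3 -1.7  1.7] M [-0.25  1.14 -0.11] gap 60.6 j7 -1.22
offset [ 0.0024  0.0007 -0.0015] dr [ 0.09 -0.09  0.12]
[-0.95  0.47  0.77  1.73 -0.37  1.09 -1.22]
```

View pics/crop6.png

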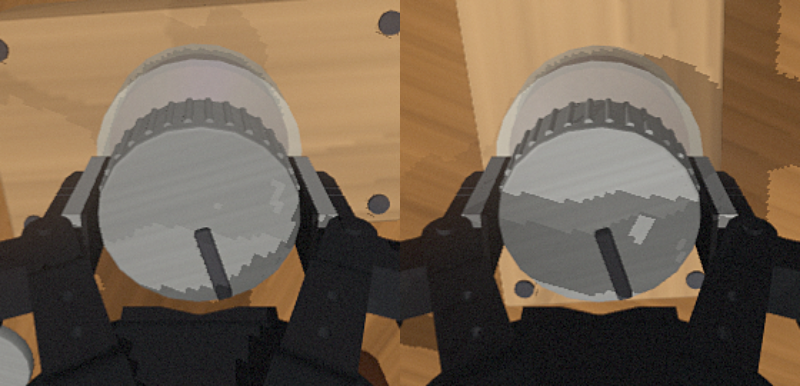

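The rib kept its place against the fingers, so there was no slip. It is now about 10–15° short of home. Continuing slowly into the stop.

>>> move_arm([
  {"fingers": 0.05,"offset": [0,0,0],"dr": [0,0,3]},
  {"fingers": 0.05,"offset": [0,0,0],"dr": [0,0,6]},
  {"fingers": 0.05,"offset": [0,0,0.0001],"dr": [0,0,8]},
  {"fingers": 0.05,"offset": [0,0,0.0001],"dr": [0,0,10]},
  {"fingers": 0.05,"offset": [0,0,0.0001],"dr": [0,0,10]},
])

```text
time: 15.98
eef_pos: [0.5754, 0.1632, 0.1134]
eef_rot: [0.992, 0.124, 0.001, 0.0]
ft_force: [-4.0, -0.8, 0.6]
finger_gap: 0.71
```

```bash
python3 - <<'E'
from h import *
go([.578,.1635,.115],-76)
E
```

```text
t 15.975 pos [0.5754 0.1632 0.1134] toolY yaw -75.8 tilt z [ 0.002 -0.001 -1.   ] F [-4.  -0.8  0.6] M [-0.33  0.66 -0.12] gap 60.6 j7 -1.38
offset [ 0.0026  0.0003 -0.0016] dr [ 0.06 -0.1   0.19]
```

Not hard yet; continuing.

>>> move_arm([
  {"fingers": 0.05,"offset": [0,0,0],"dr": [0,0,2]},
  {"fingers": 0.05,"offset": [0,0,0],"dr": [0,0,4]},
  {"fingers": 0.05,"offset": [0,0,0],"dr": [0,0,6]},
  {"fingers": 0.05,"offset": [0,0,0],"dr": [0,0,6]},
])

```text
time: 16.48
eef_pos: [0.5754, 0.1633, 0.1134]
eef_rot: [0.997, 0.072, 0.001, 0.001]
ft_force: [-3.0, -2.5, 0.0]
finger_gap: 0.708
```

```bash
python3 - <<'E'
from h import *
go([.578,.1635,.115],-82)
E
```

```text
t 16.475 pos [0.5754 0.1633 0.1134] toolY yaw -81.7 tilt z [ 0.002 -0.001 -1.   ] F [-3.  -2.5  0. ] M [-0.48  0.53  1.54] gap 60.4 j7 -1.47
offset [ 0.0026  0.0002 -0.0016] dr [ 0.09 -0.1   0.27]
```

The moment jumped to 1.5 N m, which is the hard stop. I'll hold briefly, then back off about 92°, allowing a little for wind-up.

>>> move_arm([
  {"fingers": 0.05,"offset": [0,0,0],"dr": [0,0,0.7]},
  {"fingers": 0.05,"offset": [0,0,0],"dr": [0,0,0.7]},
  {"fingers": 0.05,"offset": [0,0,-0.0001],"dr": [0,0,-6]},
  {"fingers": 0.05,"offset": [0,0,-0.0002],"dr": [0,0,-14]},
  {"fingers": 0.05,"offset": [0,0,-0.0004],"dr": [0,0,-22]},
  {"fingers": 0.05,"offset": [0,0,-0.0005],"dr": [0,0,-30]},
  {"fingers": 0.05,"offset": [0,0,-0.0006],"dr": [0,0,-38]},
  {"fingers": 0.05,"offset": [0,0,-0.0008],"dr": [0,0,-46]},
  {"fingers": 0.05,"offset": [0,0,-0.0009],"dr": [0,0,-54]},
  {"fingers": 0.05,"offset": [0,0,-0.001],"dr": [0,0,-62]},
  {"fingers": 0.05,"offset": [0,0,-0.0011],"dr": [0,0,-70]},
  {"fingers": 0.05,"offset": [0,0,-0.0013],"dr": [0,0,-78]},
  {"fingers": 0.05,"offset": [0,0,-0.0014],"dr": [0,0,-84]},
  {"fingers": 0.05,"offset": [0,0,-0.0015],"dr": [0,0,-88]},
  {"fingers": 0.05,"offset": [0,0,-0.0015],"dr": [0,0,-92]},
  {"fingers": 0.05,"offset": [0,0,-0.0015],"dr": [0,0,-92]},
  {"fingers": 0.05,"offset": [0,0,-0.0015],"dr": [0,0,-92]},
  {"fingers": 0.05,"offset": [0,0,-0.0015],"dr": [0,0,-92]},
])

```text
time: 18.73
eef_pos: [0.5758, 0.1629, 0.1149]
eef_rot: [0.642, 0.767, 0.0, 0.002]
ft_force: [2.7, -3.1, -2.4]
finger_gap: 0.71
```

```bash
python3 - <<'E'
from h import *
go([.576,.163,.115],10)
c,im=snap('wrist','w7'); d,s=snap('scene','s7'); t,tp=snap('top','t7')
o=np.zeros((386,800,3),np.uint8);o[:,:400]=cv2.resize(im[150:420,140:420,::-1],(400,386));o[:,400:]=cv2.resize(s[140:330,140:340,::-1],(400,386));cv2.imwrite('pics/crop7.png',o)
# rib: dark pixels on lid top, in each wrist picture -> yaw relative to tool (fixed px geometry)
for f in('w5','w6','w7'):
    g=cv2.cvtColor(cv2.imread(f'pics/{f}.png'),cv2.COLOR_BGR2GRAY)[295:360,255:325]
    m=(g<80).astype(np.uint8); n,l,st,ce=cv2.connectedComponentsWithStats(m)
    for i in range(1,n):
        if st[i,4]>80: print(f,st[i],ce[i]+[255,295])
E
```

```text
t 18.725 pos [0.5758 0.1629 0.1149] toolY yaw 10.2 tilt z [ 0.003 -0.002 -1.   ] F [ 2.7 -3.1 -2.4] M [-0.78 -0.42 -0.01] gap 60.6 j7 -0.01
offset [ 0.0001  0.0002 -0.0001] dr [0.14 0.12 0.17]
w5 [ 21  14  41  51 646] [290.94582043 336.40247678]
w6 [ 21  14  27  51 596] [288.92281879 333.52684564]
w7 [ 20  14  49  51 681] [292.34361233 337.03230543]
```

View pics/crop7.png

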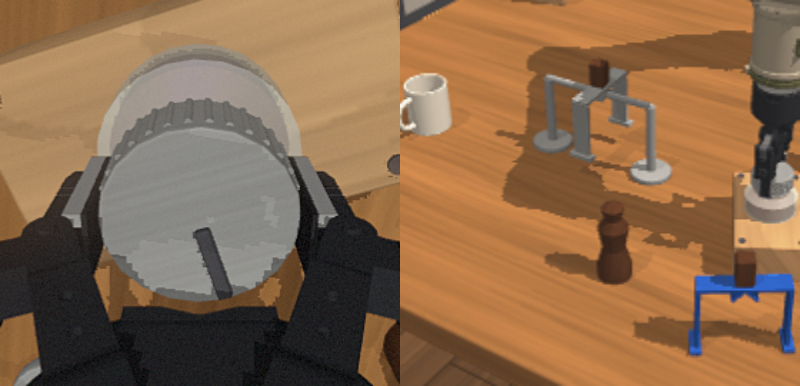

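```bash
python3 - <<'E'
from h import *
c=cam('wrist'); q=onz(c,np.array([(203,232),(223,297)])*.7+[140,150],.1275)
d=q[1]-q[0]; print(q.round(4),np.degrees(np.arctan2(d[1],d[0]))%360,'open deg',(np.degrees(np.arctan2(d[1],d[0]))-208)%360)
s=manip.observe();print(s['joint_vel'].round(3),s['ft_force'].round(1))
E
```

```text
[[0.5785 0.1597 0.1275]
 [0.5892 0.1368 0.1275]] 295.0211088630855 open deg 87.02110886308549
[-0.001 -0.001 -0.001 -0.     0.001  0.001  0.002] [ 3.  -3.8 -2.9]
```

```bash
python3 -c "
from h import *
print(manip.job_done())"
```

```text
the job is handed in; nothing more can be done
None
```

I hung the steel handle over the middle of the rail and let go. I then screwed the lid clockwise about 206° to its stop, where the moment jumped to about 1.5 N m. I backed it off about 92° of tool turn and handed the job in still holding the lid, at about 19 s on the clock.

- **Lid:** Its rib reads about 87° open (1.52 rad) against the 1.22–1.92 window, and it hardly moved against the fingers throughout. The opening is 61 mm at a 50 N grip setting, centred within a few millimetres, with the arm still.
- **Handle:** The last scene picture shows it upright on the bar, one leg down each side.
- **Other things:** That picture shows the mill and mug standing where they were. The small jar was outside that crop and I did not check it again, but the arm never came near it.
- **Disagreements:** The top camera read about 5 mm low in x against the wrist camera, so I used the wrist readings for the grasps. The moment about the vertical read slightly negative (−0.07 to −0.12 N m) while turning, the opposite sign to what thread friction should give. I took only the jump as the sign of the stop.

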